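# Press a bauble-stand blank into the corner of a drilling jig and hold it for the drill

## Robot

A 6-joint arm with a two-finger parallel gripper is mounted at the origin on a cart in front of the work surface, level with it; the furniture and walls round the work are solid. World frame = base frame: x ahead of the robot, y to its left, z up, the work surface at z = 0. Lengths are in m, angles in rad, forces in N, time in s.
With the tool pointing down it reaches from about 0.2 to 0.875 m from the base axis. Payload 3.4 kg.
Tool frame: the origin (TCP) lies between the finger pads; the fingertips stand 22 mm ahead of it and the grasp point (between the pads) lies 3 mm ahead of it (robot.tips_ahead is the z of the fingertips in the tool frame, in m); z points along the fingers, y is the line along which they close (so a half turn about z gives the same grasp; the last joint's range is limited). The gripper opens to 94 mm and grips with 3 to 60 N. Pads are 16 mm wide; open, the fingers measure 119 mm over their backs; the gripper's body (75 mm by 177 mm) begins 78 mm behind the grasp point.
Start: joints at [1.054, 0.276, 1.505, -0, 1.361, -0.121], TCP at [0.222, 0.531, 0.227] pointing down, gripper open.
Joint ranges: [-2.89, 2.89], [-0.75, 2.08], [0.22, 2.7], [-1.18, 4.32], [0.11, 2.71], [-2.7, 2.7]. Speed limits (rad/s): [2.57, 2.57, 3.14, 3.14, 3.14, 3.14].

## Interface

Orientations are given as a unit quaternion [w, x, y, z].
In Python, from cell import robot, imaging, job, spotter gives the robot as it stands.
- The arm moves only by the shell command python3 -m crank 'ROWS' [OPENING]. ROWS is text: rows parted by semicolons, each of 6 numbers parted by spaces: the shift along the tool's x, y, z in units of 0.3 m (1.0 is 0.3 m), then the turn, a rotation vector about the tool's x, y, z in units of 90 degrees (1.0 is 90 degrees). A call has 1 to 10 rows; each row is the pose to reach, as a shift and turn from the pose commanded when the call began, along the tool's axes at that moment; what a row does not reach only later rows make up. A row lasts 1/12 s, in which the tool goes at most 41.7 mm and 7.16 degrees, less where a joint would pass 70% of its speed; a pose out of reach is approached as far as the arm can. A call with a number of a shift or a turn outside -1 to 1 is refused whole. A call with a gripper value outside its range is refused whole. OPENING is the closure, from -1 (fully open) to 1 (shut), set as the call begins (- or left out, the last holds). The fingers move at their own pace and stop on an object; the grip force is fixed at half the most. Time passes only in rows, so rows that repeat a pose let the fingers close. It gives the time, the measured TCP pose, the force, the opening and the grip force at its end, in the units of the state.
- robot.observe(): the state, without advancing time (a new reading comes with each control period).
- imaging.grab_frame(name): name is "scene" or "top"; returns (picture, depth): 480x640x3 uint8, red, green, blue; 480x640 float32, m along the optical axis (not along the pixel's ray), 0 where there is no reading.
- imaging.get_calibration(name): a dict with "intrinsics" (3x3 intrinsics, pixels), "world_to_cam" (4x4, takes a point from world to camera coordinates). Camera axes: x right, y up, looking along -z (the intrinsics and any distortion apply to the point x, -y, -z); pixel columns grow to the right and rows downward; lengths in m; the calibration is good to about 2 mm. A picture is of the moment at which its call begins. get_calibration takes no time and is no camera call.
- job.sign_off(): hands the job in; it is judged then, once.
Trained networks look in the newest picture that a camera, given by its name, has taken for a name from the list of things; names that differ only in an ending like _2 or _b are one class to them, and where a whole thing is asked for, a point or a joint stands for the part that bears it (a point fixed in the world has none). Each returns a list of dicts, best first, with "confidence" (0 to 1); they miss things now and then, are a little off and sometimes report something else, mostly with a low value. They report only what shows in the picture. A call takes as long as a camera call. They do not tell look-alikes from the thing itself.
- spotter.spot_in(camera, label): "rect" ([centre column, centre row, width, height] as shares, 0 to 1, of the picture: columns of its width, rows of its height, round what is visible of it).
The state is a dict: "clock": time; "q": joint angles; "qd": joint speeds; "joint_efforts": joint torques, N m; "position": TCP position; "tool_rot": TCP orientation; "contact_force": force on the tool from outside, world axes, zero at the start; "moment": the same for the moment, N m; "width": opening from 0.0 (shut) to 1.0 (fully open); "gripper_force": force on a finger pad.
Only numpy, scipy, OpenCV 4.12 (cv2) and the standard library are available. Lean on these libraries where they do the work, as an engineer would, in place of code of your own. Each camera call takes 0.05 s, during which the arm holds its last target. There are 200 camera calls.

## Task

First slide the aluminium cover of the drilling jig's dowel tray fully shut, so that no chips get in. Then fetch the plain pale wooden blank (not the sanding block), stand it flat on the jig's board and press it firmly and squarely into the corner, a narrow side against the rear fence and a wide side against the side stop with the drill bush. Finish while still holding it pressed against both, ready to be drilled, and leave the other things on the table where they are.

Things in the scene. Friction and masses are not known exactly. Their poses are not given: they have to be found in the camera images.
- drill_jig: Wooden jig fixed to the table, plywood board 150 (x) x 250 (y) x 18 mm, turned up to 0.2 rad. Origin: centre of its underside. x points away from the robot to the rear fence, y left to the dowel tray (x -60 to 60, y 15 to 125 mm, 60 mm high over the table). The free board between side stop and tray, y -100 to 15 mm, is the seat; two 2 mm screw heads at its front edge.
- rear_fence: Dark wood fence along the rear of the seat; same origin and axes as drill_jig. Its face, which looks to -x, is at jig x = +50 mm, from y = -92 to +6 mm, 25 mm thick, top 38 mm over the table (20 mm over the board).
- side_stop: Dark wood stop across the right end of the seat, with a steel drill bush through it; same origin and axes as drill_jig. Its face, which looks to +y, is at jig y = -100 mm, from x = -55 to +73 mm, 25 mm thick, top 56 mm over the table (38 mm over the board).
- seat_corner (a point): Point on the board's top (18 mm over the table) where the planes of the rear fence's face and the side stop's face meet; axes as drill_jig. The seated blank's origin is 28 mm before it (-x) and 17 mm left of it (+y).
- tray_cover (a joint): Slide of the aluminium cover (110 x 102 x 4 mm, top 55 mm over the table) of the dowel tray, in m: 0 = fully shut against the end wall, up to 0.085 = open. It opens along jig -y, over the seat, so it shuts along jig +y. Starts 0.045 to 0.08 open; about 1.2 N of friction, stays where it is left.
- cover_pull (a point): Top centre of the black pull on the cover, 73 mm over the table. The pull is a bar 46 mm along jig x, 12 mm along jig y, 18 mm high over the cover; it rides with the cover (at jig y = +66 mm when shut).
- blank: Plain pale wooden block with rounded edges, 56 (x) x 34 (y) x 48 mm (z), about 65 g, loose on the table, upright, left or right of the jig. Origin: centre of its underside. Either way round is good. Wood rubs on wood with a friction coefficient of about 0.6.
- sanding_block: Brown wooden sanding block with a red underside, 40 x 85 x 31 mm, loose, on the other side of the jig from the blank. Origin: centre of its underside. To be left alone.
- glitter_jar: Small clear jar with a red lid, 49 x 48 x 65 mm, loose, behind the jig at the left. Origin: centre of its underside. To be left alone.
- cap_dish: White dish of gold caps, 82 mm across, 20 mm high, loose, behind the jig at the right. Origin: centre of its underside. To be left alone.
Mind the look-alikes: they are no part of the job. Leave any orange, purple or turquoise look-alike of the blank alone.

How it is judged:
On the way, in this order (a step that is already met when the one before it is completed fails the run):
1. the tray cover is fully shut (value of joint tray_cover below 0.003 m), for 0.2 s.
2. the blank is pressed into the corner, against both stops (x of blank in the frame of seat_corner between -0.0305 and -0.02 m and y of blank in the frame of seat_corner between 0.01 and 0.0195 m and z of blank in the frame of seat_corner between -0.004 and 0.003 m and angle between the x axis of blank and the x axis of drill_jig, either way round below 0.05 rad and angle between blank's own z axis and vertical below 0.05 rad and contact force between blank and rear_fence above 2 N and contact force between blank and side_stop above 2 N and contact force between the fingers and blank above 2 N), for 0.2 s.
At the end, for the whole second after the job is handed in: Cover shut within 4 mm. Blank at rest, flat on the board (3 mm), square to the jig (0.05 rad), its sides within 2.5 mm of the rear fence and of the side stop; the fingers press on it and it presses on the fence and on the stop with over 2 N each, through the last second (all of step 2 and value of joint tray_cover below 0.004 m and linear speed of blank below 0.01 m/s); the arm keeps its last pose, push and grip.
It fails at once if sanding block shifted by more than 25 mm (distance of sanding_block from where it was at the start of the episode above 0.025 m).
It fails at once if glitter jar shifted by more than 25 mm (distance of glitter_jar from where it was at the start of the episode above 0.025 m).
It fails at once if cap dish shifted by more than 25 mm (distance of cap_dish from where it was at the start of the episode above 0.025 m).
It also fails if it takes over 72 s, if anything falls off the work surface, if the arm or the gripper's body presses on something with over 40 N, if the wrist force passes 120 N, or if a joint passes its speed limit or range.

## Working session

There is one attempt and no reset: what is moved stays moved. The work goes in short steps, Python scripts to look and compute and a shell command to move; the robot and the scene stay as the last step left them, time stands still between calls to the robot, and variables do not carry over. Pictures are saved under pics/ and viewed, at most 10 in all, crops included, and the job is handed in when it is done.

```bash
ls; mkdir -p pics; cat > h.py <<'E'
import numpy as np, cv2
from cell import robot, imaging, job, spotter
from scipy.spatial.transform import Rotation as R
def cloud(name):
    p,d=imaging.grab_frame(name); c=imaging.get_calibration(name)
    K=np.array(c["intrinsics"]);T=np.linalg.inv(np.array(c["world_to_cam"]))
    v,u=np.mgrid[0:480,0:640]
    P=np.stack([(u-K[0,2])/K[0,0]*d,-(v-K[1,2])/K[1,1]*d,-d],-1)
    return p,d,P@T[:3,:3].T+T[:3,3]
E
python3 - <<'E'
from h import *
for n in("scene","top"):
    p,d,W=cloud(n); np.savez(f"{n}0.npz",p=p,d=d,W=W); cv2.imwrite(f"pics/{n}0.png",p[:,:,::-1])
    print(n,imaging.get_calibration(n))
    for l in("drill_jig","cover_pull","blank","sanding_block","tray_cover","side_stop","rear_fence","glitter_jar","cap_dish"):
        for r in spotter.spot_in(n,l)[:3]:
            x=np.array(r["rect"])*[640,480,640,480]; u,v=x[:2].astype(int); print(l,round(r["confidence"],2),x.round(),W[v,u].round(3))
s=robot.observe(); print(s, robot.tips_ahead)
E
```

```text
pics
scene {'intrinsics': array([[531.02048328,   0.        , 317.64834481],
       [  0.        , 531.02048328, 243.68410549],
       [  0.        ,   0.        ,   1.        ]]), 'world_to_cam': array([[ 0.96350159, -0.26745121,  0.01159916, -0.57248566],
       [ 0.17970229,  0.67828336,  0.71248773, -0.10481856],
       [-0.19842322, -0.68439866,  0.70158869, -1.4205804 ],
       [ 0.        ,  0.        ,  0.        ,  1.        ]])}
drill_jig 0.85 [296. 250.  63.  81.] [ 0.514 -0.066  0.057]
drill_jig 0.75 [310. 350.  25.  25.] [ 0.468 -0.379  0.046]
cover_pull 0.94 [295. 239.  44.  35.] [ 0.521 -0.028  0.064]
cover_pull 0.47 [320. 254.  12.  21.] [ 0.577 -0.075  0.037]
blank 0.73 [309. 388.  26.  28.] [ 0.443 -0.473  0.05 ]
blank 0.67 [310. 348.  25.  28.] [ 0.469 -0.374  0.047]
blank 0.65 [306. 314.  15.  30.] [ 0.485 -0.276  0.048]
sanding_block 0.73 [252. 191.  19.  22.] [0.446 0.247 0.03 ]
tray_cover 0.71 [296. 241.  42.  26.] [ 0.522 -0.034  0.058]
side_stop 0.67 [303. 276.  44.  24.] [ 0.511 -0.156  0.053]
side_stop 0.32 [297. 251.  57.  84.] [ 0.514 -0.066  0.057]
rear_
[... 1350 characters left out ...]
05403361e+00,  2.75870708e-01,  1.50489993e+00,  8.86673205e-06,
        1.36070792e+00, -1.21003531e-01]), 'qd': array([ 4.82393497e-04, -3.45053812e-04,  2.04879740e-03, -2.01257892e-05,
        1.17235760e-03,  2.17849850e-03]), 'joint_efforts': array([ 2.69832808e-04, -4.04472148e+01, -2.37501454e+01,  6.99700532e-02,
        2.49038934e-02,  3.80168430e-07]), 'position': array([0.2216854 , 0.53057784, 0.22750976]), 'tool_rot': array([1.37672804e-05, 1.96591653e-01, 9.80485451e-01, 5.55305115e-05]), 'contact_force': array([-0.28786301,  0.26949157,  0.04950598]), 'moment': array([-3.12426869e-05,  1.87256435e-02, -3.13854332e-02]), 'gripper_force': 0.0, 'width': 0.9991472188822738} 0.022
```

```bash
python3 - <<'E'
import cv2
p=cv2.imread("pics/top0.png")[150:350,130:550]
q=cv2.imread("pics/scene0.png")[170:420,210:410]
cv2.imwrite("pics/a.png",cv2.resize(p,(798,380),interpolation=3))
cv2.imwrite("pics/b.png",cv2.resize(q,(480,600),interpolation=3))
E
```

```text
(no output)
```

View pics/a.png

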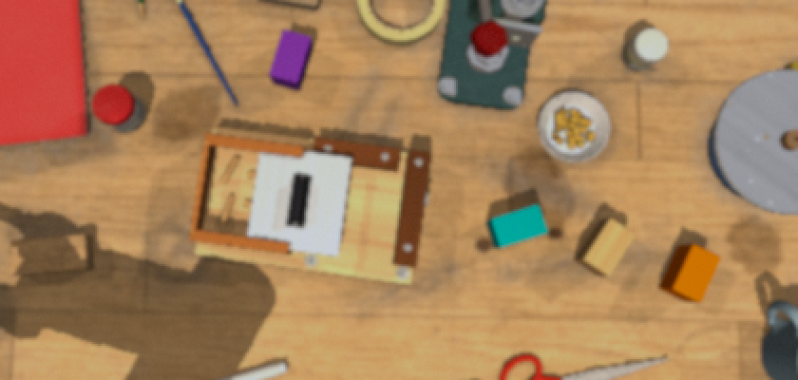

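View pics/b.png

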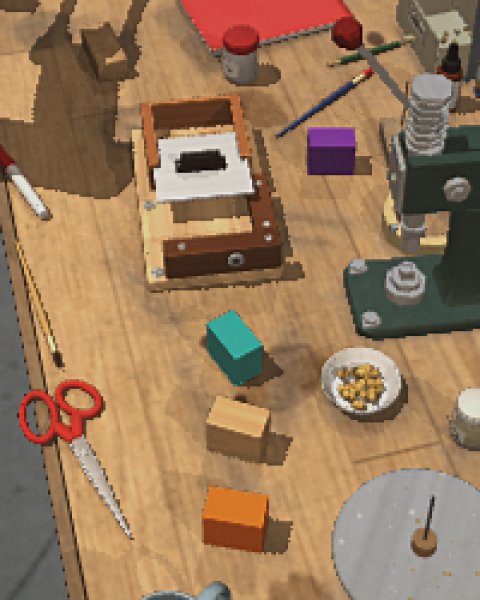

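The top crop shows four same-size blocks at full-image px: turquoise (403,268), pale wood (450,280), orange (494,295) and purple (284,182). Only the one at (450,280) is plain pale wood, so that is the blank; both enlarged crops confirm it. The cover's pull is at about px (288,255).

```bash
cat > m.py <<'E'
from h import *
def rect(pts):
    c,s,a=cv2.minAreaRect((pts[:,:2]*1000).astype(np.float32)); return np.round(c,1),np.round(s,1),round(a,1)
def biggest(m):
    n,l,st,ce=cv2.connectedComponentsWithStats(m.astype(np.uint8)); i=1+np.argmax(st[1:,4]); return l==i
if __name__=="__main__":
  for n in("top","scene"):
    D=np.load(f"{n}0.npz");p,W=D["p"],D["W"]; hsv=cv2.cvtColor(p,cv2.COLOR_RGB2HSV).astype(int); H,S,V=hsv[...,0],hsv[...,1],hsv[...,2]
    X,Y,Z=W[...,0],W[...,1],W[...,2]
    box=lambda a,b,c,d,e,f:(X>a)&(X<b)&(Y>c)&(Y<d)&(Z>e)&(Z<f)
    def rep(k,m):
        m=biggest(m); P=W[m]; print(n,k,m.sum(),"rect",*rect(P),"mean",P.mean(0).round(4),"zmed",np.median(P[:,2]).round(4))
    rep("blank",box(.42,.53,-.405,-.30,.040,.056))
    rep("turq",box(.42,.53,-.31,-.24,.040,.056))
    rep("orange",box(.39,.50,-.50,-.40,.040,.056))
    rep("cover",box(.4,.6,-.13,.1,.048,.062)&(S<60)&(V>120))
    rep("pull",box(.4,.6,-.13,.1,.064,.08))
    rep("stop",box(.4,.62,-.2,-.10,.049,.062)&(S>90))
    rep("fence",box(.5,.64,-.16,-.03,.031,.044)&(S>90)&(V<150))
    rep("board",box(.4,.64,-.2,.1,.010,.024)&(S>30))
E
python3 m.py
```

```text
top blank 459 rect [ 473. -359.] [35.4 56.1] 55.7 mean [ 0.473  -0.3582  0.0479] zmed 0.048
top turq 382 rect [ 495.1 -261.1] [33.6 54.6] 19.1 mean [ 0.4953 -0.2633  0.0479] zmed 0.0479
top orange 479 rect [ 445.7 -453.5] [35.8 56.5] 62.9 mean [ 0.4459 -0.4523  0.0479] zmed 0.0481
top cover 2122 rect [519.1 -17.3] [101.7 109.9] 83.0 mean [ 0.5182 -0.0196  0.0544] zmed 0.0544
top pull 133 rect [518.9 -17.2] [12.  44.7] 83.2 mean [ 0.5187 -0.0175  0.0719] zmed 0.072
top stop 694 rect [ 513.  -141.9] [ 24.9 127.9] 82.9 mean [ 0.5119 -0.1416  0.0558] zmed 0.0558
top fence 408 rect [574.4 -79.5] [98.  25.3] 82.5 mean [ 0.575  -0.0858  0.0377] zmed 0.0376
top board 2336 rect [517.8 -30.4] [247.2 150.4] 82.9 mean [ 0.4858 -0.0716  0.0179] zmed 0.0179
scene blank 346 rect [ 471.4 -362.3] [36.7 56.5] 56.8 mean [ 0.4712 -0.3639  0.0478] zmed 0.048
scene turq 270 rect [ 493.6 -264.9] [35.1 58.3] 19.4 mean [ 0.4928 -0.2669  0.048 ] zmed 0.0483
scene orange 404 rect [ 443.9 -456.5] [38.  57.2] 61.9 mean [ 0.4439 -0.4579  0.0479] zmed 0.0482
scene cover 797 rect [518.4 -18.4] [108.1 110.3] 82.5 mean [ 0.5169 -0.0262  0.0549] zmed 0.0549
scene pull 89 rect [517.  -21.6] [16.9 44.2] 77.2 mean [ 0.5163 -0.022   0.0707] zmed 0.0709
scene stop 414 rect [ 510.7 -144.7] [ 31.6 127.4] 83.3 mean [ 0.5097 -0.1464  0.0557] zmed 0.0557
scene fence 178 rect [573.4 -75.9] [93.3 25.3] 82.3 mean [ 0.5731 -0.0833  0.0384] zmed 0.0384
scene board 1168 rect [515.4 -33.8] [253.2 149.4] 83.0 mean [ 0.4873 -0.0694  0.0182] zmed 0.0184
```

```bash
cat > go.py <<'E'
# prints the row (shift/0.3, turn/90deg) from the present pose to a jig-frame (j) or world (w) target with given tool-y yaw
import sys
from h import *
o=np.array([.5177,-.0293]); a=np.radians(-7.); J=np.array([[np.cos(a),-np.sin(a)],[np.sin(a),np.cos(a)]])
def now():
    s=robot.observe(); q=s["tool_rot"]; return s,np.array(s["position"]),R.from_quat([q[1],q[2],q[3],q[0]])
f,x,y,z,yaw=sys.argv[1],*map(float,sys.argv[2:])
xy=np.array([x,y]); t=np.r_[o+J@xy if f=="j" else xy,z]
yw=np.radians(yaw); yv=np.array([np.cos(yw),np.sin(yw),0]); zv=np.array([0,0,-1.]); Rt=R.from_matrix(np.stack([np.cross(yv,zv),yv,zv],1))
s,p,r=now(); print("t",round(s["clock"],2),"jig xy mm",(J.T@(p[:2]-o)*1000).round(1),"z",p[2].round(4),"F jig",(J.T@s["contact_force"][:2]).round(1),round(s["contact_force"][2],1))
print("shift",(r.inv().apply(t-p)/.3).round(3),"turn",((r.inv()*Rt).as_rotvec()/(np.pi/2)).round(3))
E
python3 -m crank '-0.82 -0.69 0 0 0 0.41;-0.82 -0.69 0 0 0 0.41;-0.82 -0.69 0 0 0 0.41;-0.82 -0.69 0 0 0 0.41;-0.82 -0.69 0 0 0 0.41;-0.82 -0.69 0 0 0 0.41;-0.82 -0.69 0 0 0 0.41;-0.82 -0.69 0 0 0 0.41;-0.82 -0.69 0 0 0 0.41;-0.82 -0.69 0 0 0 0.41' 1; python3 go.py j 0 -.012 .2 -7
python3 -c "
import numpy as np
for n in('top','scene'):
    W=np.load(n+'0.npz')['W'];m=(W[...,0]>.35)&(W[...,0]<.68)&(abs(W[...,1]+.15)<.35)&(W[...,2]>.08);print(n,m.sum(),W[m][:,0].min() if m.any() else 0, W[m].max(0) if m.any() else 0)"
```

```text
clock: 1.83
position: [0.3695, 0.2438, 0.2277]
tool_rot: [-0.0, 0.498, 0.867, 0.0]
contact_force: [-0.9, -0.2, -0.9]
width: 0.329
gripper_force: 0.0
t 1.83 jig xy mm [-180.4  253. ] z 0.2277 F jig [-0.8 -0.3] -0.9
shift [-1.067 -0.055  0.092] turn [ 0.    -0.     0.413]
top 2055 0.4469811905108831 [ 0.67996066 -0.08361336  1.01240789]
scene 712 0.6079665037730879 [ 0.67999455 -0.17461979  0.36661764]
```

```bash
python3 -m crank '-0.5 -0.03 0.0 0 0 0.2;-1 -0.055 0.0 0 0 0.413;-1 -0.055 0.0 0 0 0.413;-1 -0.055 0.0 0 0 0.413;-1 -0.055 0.0 0 0 0.413;-1 -0.055 0.0 0 0 0.413;-1 -0.055 0.0 0 0 0.413;-1 -0.055 0 0 0 0.413;-1 -0.055 0.0 0 0 0.413;-1 -0.055 0 0 0 0.413'; python3 go.py j 0 -.012 .082 -7
python3 -c "
import numpy as np
for n in('top','scene'):
  D=np.load(n+'0.npz');W=D['W'];
  for y in np.arange(-.5,.1,.05):
    m=(D['d']>0)&(W[...,0]>.35)&(W[...,0]<.75)&(abs(W[...,1]-y)<.025)&(W[...,2]>.1);
    if m.any():print(n,y.round(2),m.sum(),W[m].min(0).round(3), W[m].max(0).round(3))"
```

```text
clock: 2.67
position: [0.5062, -0.0208, 0.227]
tool_rot: [-0.001, 0.747, 0.664, 0.0]
contact_force: [-0.2, -0.6, 1.0]
width: 0.001
gripper_force: 0.0
t 2.67 jig xy mm [-12.4   7.1] z 0.227 F jig [-0.2 -0.7] 1.0
shift [-0.065  0.042  0.483] turn [-0.001 -0.001  0.003]
top -0.25 819 [ 0.663 -0.27   0.116] [ 0.75  -0.225  0.398]
top -0.2 2394 [ 0.61  -0.225  0.19 ] [ 0.75  -0.175  0.459]
top -0.15 1535 [ 0.612 -0.175  0.2  ] [ 0.75  -0.125  0.461]
top -0.1 159 [ 0.73  -0.125  0.409] [ 0.75  -0.11   0.433]
scene -0.25 1797 [ 0.661 -0.274  0.1  ] [ 0.75  -0.225  0.409]
scene -0.2 1096 [ 0.608 -0.225  0.103] [ 0.75  -0.175  0.462]
scene -0.15 244 [ 0.615 -0.175  0.361] [ 0.75  -0.129  0.464]
```

```bash
python3 -m crank '-0.065 0.042 0.2 0 0 0;-0.065 0.042 0.35 0 0 0;-0.065 0.042 0.483 0 0 0;-0.065 0.042 0.483 0 0 0;-0.065 0.042 0.483 0 0 0;-0.065 0.042 0.483 0 0 0;-0.065 0.042 0.483 0 0 0'; python3 go.py j 0 .046 .082 -7
python3 -c "
import numpy as np
for n in('top','scene'):
  D=np.load(n+'0.npz');W=D['W'];
  for y in np.arange(-.22,-.1,.02):
   for x in (.61,.63,.65):
    m=(D['d']>0)&(abs(W[...,0]-x)<.01)&(abs(W[...,1]-y)<.01)&(W[...,2]>.1);
    if m.any():print(n,x,y.round(2),m.sum(),np.percentile(W[m][:,2],[0,10,50,90,100]).round(3))"
```

```text
clock: 3.25
position: [0.517, -0.0415, 0.0836]
tool_rot: [0.0, 0.747, 0.665, 0.001]
contact_force: [0.4, -0.2, -0.1]
width: 0.006
gripper_force: 0.0
t 3.25 jig xy mm [  0.8 -12.2] z 0.0836 F jig [ 0.4 -0.2] -0.1
shift [ 0.194 -0.001  0.006] turn [ 0.001 -0.     0.004]
top 0.61 -0.2 10 [0.357 0.357 0.359 0.361 0.362]
top 0.63 -0.2 22 [0.353 0.356 0.36  0.363 0.365]
top 0.61 -0.18 112 [0.345 0.352 0.36  0.363 0.364]
top 0.63 -0.18 140 [0.353 0.359 0.363 0.365 0.367]
top 0.65 -0.18 31 [0.303 0.308 0.316 0.325 0.328]
top 0.61 -0.16 3 [0.352 0.352 0.353 0.355 0.355]
top 0.63 -0.16 14 [0.349 0.351 0.353 0.359 0.36 ]
scene 0.61 -0.2 32 [0.341 0.344 0.356 0.362 0.362]
scene 0.63 -0.2 54 [0.328 0.34  0.353 0.362 0.366]
scene 0.65 -0.2 23 [0.295 0.301 0.311 0.324 0.33 ]
scene 0.61 -0.18 39 [0.342 0.347 0.36  0.363 0.365]
scene 0.63 -0.18 39 [0.326 0.333 0.363 0.365 0.367]
scene 0.65 -0.18 19 [0.305 0.307 0.316 0.329 0.332]
```

```bash
python3 - <<'E'
import cv2
p=cv2.imread("pics/top0.png")[120:280,320:480]
q=cv2.imread("pics/scene0.png")[120:320,290:490]
import numpy as np
cv2.imwrite("pics/c.png",np.hstack([cv2.resize(p,(400,400),interpolation=2),cv2.resize(q,(400,400),interpolation=2)]))
E
```

```text
(no output)
```

View pics/c.png

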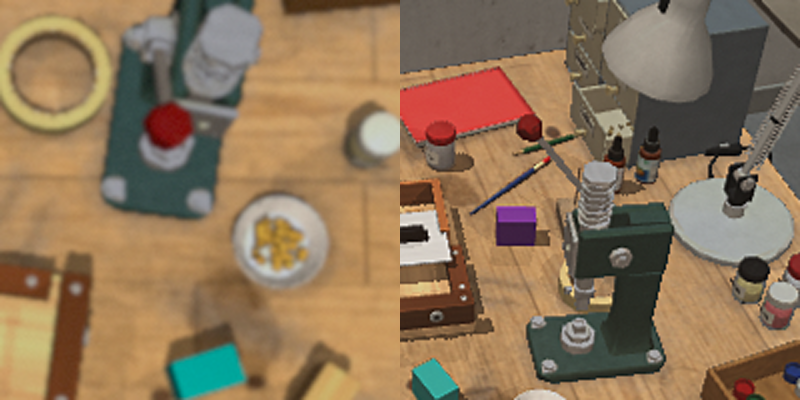

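Crop: the press's red lever ball (top px about (387,170), z about 0.35) overhangs near x 0.61, y -0.18. It stays clear of the seat as long as the gripper is low. Now pushing the cover.

```bash
python3 -m crank '0.03 0 0.006 0 0 0;0.06 0 0.006 0 0 0;0.09 0 0.006 0 0 0;0.12 0 0.006 0 0 0;0.14 0 0.006 0 0 0;0.16 0 0.006 0 0 0;0.18 0 0.006 0 0 0;0.19 0 0.006 0 0 0;0.2 0 0.006 0 0 0;0.2 0 0.006 0 0 0';python3 go.py j 0 .054 .082 -7
```

```text
clock: 4.08
position: [0.5236, 0.0171, 0.0806]
tool_rot: [-0.0, 0.747, 0.664, 0.0]
contact_force: [-0.6, 0.4, 0.7]
width: 0.007
gripper_force: 0.0
t 4.08 jig xy mm [ 0.2 46.8] z 0.0806 F jig [-0.7  0.3] 0.7
shift [ 0.024 -0.001 -0.005] turn [-0.    -0.     0.003]
```

```bash
python3 -m crank '0.01 0 0 0 0 0;0.015 0 0 0 0 0;0.02 0 0 0 0 0;0.025 0 0 0 0 0;0.025 0 0 0 0 0';python3 go.py j 0 .054 .082 -7
python3 -m crank '0.005 0 0 0 0 0;0.01 0 0 0 0 0;0.015 0 0 0 0 0;0.015 0 0 0 0 0';python3 go.py j 0 .054 .082 -7
```

```text
clock: 4.5
position: [0.524, 0.0201, 0.0806]
tool_rot: [0.002, 0.747, 0.665, -0.003]
contact_force: [-0.9, -11.7, 1.3]
width: 0.006
gripper_force: 5.8
t 4.5 jig xy mm [ 0.2 49.8] z 0.0806 F jig [  0.5 -11.7] 1.3
shift [ 0.014 -0.001 -0.005] turn [-0.001  0.005  0.004]
clock: 4.83
position: [0.524, 0.0205, 0.0807]
tool_rot: [0.005, 0.746, 0.666, -0.006]
contact_force: [-3.2, -22.4, 1.1]
width: 0.007
gripper_force: 11.5
t 4.83 jig xy mm [ 0.2 50.2] z 0.0807 F jig [ -0.4 -22.7] 1.1
shift [ 0.013 -0.001 -0.005] turn [-0.001  0.01   0.006]
```

```bash
python3 -m crank '-0.06 0 0 0 0 0;-0.08 0 -0.1 0 0 0;-0.08 0 -0.2 0 0 0;-0.08 -0.1 -0.2 0 0 0;-0.2 -0.3 -0.2 0 0 0;-0.4 -0.3 -0.2 0 0 0.05;-0.55 -0.3 -0.2 0 0 0.1;-0.7 -0.3 -0.2 0 0 0.15;-0.8 -0.3 -0.2 0 0 0.2;-0.8 -0.3 -0.2 0 0 0.2' -1
python3 - <<'E'
from m import *
p,d,W=cloud("top"); np.savez("top1.npz",p=p,d=d,W=W)
X,Y,Z=W[...,0],W[...,1],W[...,2]
for k,b in(("pull",(.45,.6,-.05,.1,.064,.08)),("blank",(.42,.53,-.405,-.30,.040,.056))):
    m=(X>b[0])&(X<b[1])&(Y>b[2])&(Y<b[3])&(Z>b[4])&(Z<b[5]); m=biggest(m); print(k,m.sum(),rect(W[m]))
E
python3 go.py w .472 -.360 .13 -34.3
```

```text
clock: 5.67
position: [0.407, -0.2019, 0.141]
tool_rot: [0.001, 0.843, 0.537, 0.0]
contact_force: [0.4, -0.1, 0.9]
width: 0.676
gripper_force: 0.0
pull 136 (array([525.6,  36.3]), array([12.2, 45.8]), 83.1)
blank 457 (array([ 473. , -359.1]), array([34.9, 56.4]), 56.7)
t 5.72 jig xy mm [ -87.8 -189.7] z 0.1411 F jig [ 0.6 -4.1] 0.5
shift [-0.372  0.411  0.04 ] turn [0.002 0.003 0.104]
```

```bash
python3 -m crank '-0.1 0.1 0 0 0 0.05;-0.2 0.2 0 0 0 0.1;-0.3 0.3 0 0 0 0.1;-0.372 0.411 0 0 0 0.1;-0.372 0.411 0.04 0 0 0.1;-0.372 0.411 0.04 0 0 0.1;-0.372 0.411 0.04 0 0 0.1;-0.372 0.411 0.04 0 0 0.1' -1;python3 go.py w .473 -.3595 .049 -33.8
```

```text
clock: 6.38
position: [0.4722, -0.3508, 0.1285]
tool_rot: [-0.001, 0.882, 0.472, -0.0]
contact_force: [-0.4, -0.1, 0.9]
width: 0.999
gripper_force: 0.0
t 6.38 jig xy mm [  -5.9 -324.6] z 0.1285 F jig [-0.4 -0.2] 0.9
shift [-0.023  0.019  0.265] turn [-0.001 -0.001  0.001]
```

```bash
python3 -m crank '0 0 0 0 0 0;0 0 0 0 0 0';python3 go.py w .473 -.3595 .049 -33.8
```

```text
clock: 6.55
position: [0.4728, -0.3513, 0.1295]
tool_rot: [0.0, 0.882, 0.472, 0.0]
contact_force: [-0.2, -0.4, -0.3]
width: 1.001
gripper_force: 0.0
t 6.55 jig xy mm [  -5.3 -325.1] z 0.1295 F jig [-0.1 -0.4] -0.3
shift [-0.022  0.016  0.268] turn [ 0.    -0.     0.001]
```

Measured, so commanded at rest; go down and grip.

```bash
python3 -m crank '-0.022 0.016 0.08 0 0 0;-0.022 0.016 0.16 0 0 0;-0.022 0.016 0.22 0 0 0;-0.022 0.016 0.26 0 0 0;-0.022 0.016 0.268 0 0 0;-0.022 0.016 0.268 0 0 0';python3 -m crank '0 0 0 0 0 0;0 0 0 0 0 0;0 0 0 0 0 0;0 0 0 0 0 0;0 0 0 0 0 0;0 0 0 0 0 0;0 0 0 0 0 0;0 0 0 0 0 0' 1;python3 go.py j 0 -.06 .1 -7
```

```text
clock: 7.05
position: [0.4729, -0.3597, 0.0481]
tool_rot: [-0.001, 0.882, 0.472, -0.0]
contact_force: [-0.1, -0.2, 0.3]
width: 1.001
gripper_force: 0.0
clock: 7.72
position: [0.4734, -0.3607, 0.0487]
tool_rot: [0.0, 0.882, 0.471, 0.0]
contact_force: [-0.1, 0.6, 2.4]
width: 0.591
gripper_force: 30.0
t 7.72 jig xy mm [  -3.6 -334.3] z 0.0487 F jig [-0.2  0.6] 2.4
shift [ 0.822 -0.401 -0.171] turn [ 0.     0.    -0.297]
```

```bash
python3 -m crank '0 0 -0.1 0 0 0;0 0 -0.2 0 0 0;0 0 -0.305 0 0 0;0 0 -0.305 0 0 0;0 0 -0.305 0 0 0';python3 go.py j -.05 -.072 .14 -7
```

```text
clock: 8.13
position: [0.4741, -0.3614, 0.1416]
tool_rot: [0.002, 0.882, 0.471, 0.001]
contact_force: [0.8, -0.0, -0.6]
width: 0.592
gripper_force: 30.0
t 8.13 jig xy mm [  -2.8 -334.9] z 0.1416 F jig [0.8 0.1] -0.6
shift [ 0.712 -0.535  0.003] turn [ 0.002  0.001 -0.297]
```

```bash
python3 -m crank '0.06 -0.1 0 0 0 0;0.15 -0.22 0 0 0 -0.05;0.25 -0.32 0 0 0 -0.1;0.35 -0.4 0 0 0 -0.15;0.45 -0.46 0 0 0 -0.2;0.55 -0.5 0 0 0 -0.25;0.65 -0.52 0 0 0 -0.297;0.712 -0.535 0 0 0 -0.297;0.712 -0.535 0 0 0 -0.297;0.712 -0.535 0 0 0 -0.297';python3 -m crank '0 0 0 0 0 0;0 0 0 0 0 0;0 0 0 0 0 0'; python3 go.py j .014 -.072 .074 -7
```

```text
clock: 8.97
position: [0.4575, -0.0929, 0.1385]
tool_rot: [-0.001, 0.748, 0.663, -0.001]
contact_force: [-0.3, -0.8, -0.5]
width: 0.592
gripper_force: 30.0
clock: 9.22
position: [0.458, -0.0948, 0.1395]
tool_rot: [-0.0, 0.75, 0.662, -0.0]
contact_force: [0.5, -0.8, -1.4]
width: 0.593
gripper_force: 30.0
t 9.22 jig xy mm [-51.2 -72.3] z 0.1395 F jig [ 0.6 -0.7] -1.4
shift [0.001 0.218 0.218] turn [-0.     0.    -0.001]
```

```bash
python3 - <<'E'
from m import *
for n in("top","scene"):
    p,d,W=cloud(n); cv2.imwrite(f"pics/{n}2.png",p[:,:,::-1]); np.savez(f"{n}2.npz",p=p,d=d,W=W)
p=cv2.imread("pics/scene2.png")[150:350,210:410]; q=cv2.imread("pics/top2.png")[180:340,230:390]
cv2.imwrite("pics/d.png",np.hstack([cv2.resize(p,(400,400),interpolation=2),cv2.resize(q,(400,400),interpolation=2)]))
E
```

```text
(no output)
```

View pics/d.png

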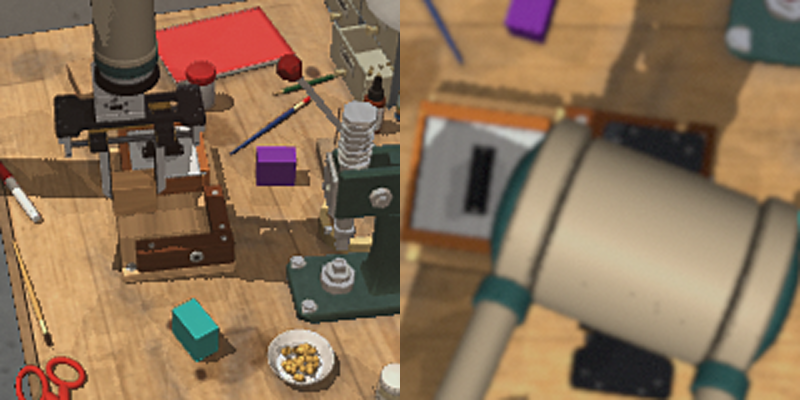

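```bash
python3 - <<'E'
import numpy as np
for n in("top","scene"):
  D=np.load(n+"2.npz");W=D["W"];X,Y,Z=W[...,0],W[...,1],W[...,2]
  for z0 in(.15,.2,.25,.3,.35,.4,.45,.5,.55):
    m=(D["d"]>0)&(Z>z0)&(Z<z0+.05)&(X>.3)&(X<.6)&(abs(Y+.12)<.2)
    if m.sum()>5: print(n,z0,m.sum(),np.percentile(W[m],[2,98],axis=0)[:,:2].round(3).tolist(),"x max at y<-.14",X[m&(Y<-.14)].max() if (m&(Y<-.14)).any() else None)
E
```

```text
top 0.2 30 [[0.402, -0.063], [0.415, -0.056]] x max at y<-.14 None
top 0.25 1359 [[0.371, -0.134], [0.546, -0.054]] x max at y<-.14 None
top 0.5 9475 [[0.389, -0.152], [0.502, -0.028]] x max at y<-.14 0.4825387606408762
top 0.55 3706 [[0.315, -0.137], [0.474, 0.001]] x max at y<-.14 0.4509276094381744
scene 0.15 153 [[0.416, -0.112], [0.495, -0.096]] x max at y<-.14 None
scene 0.2 590 [[0.374, -0.139], [0.532, -0.081]] x max at y<-.14 0.5327443320503703
scene 0.25 1142 [[0.371, -0.137], [0.541, -0.061]] x max at y<-.14 0.5330608824254817
scene 0.3 578 [[0.417, -0.134], [0.49, -0.086]] x max at y<-.14 None
scene 0.35 605 [[0.422, -0.133], [0.489, -0.099]] x max at y<-.14 None
scene 0.4 625 [[0.423, -0.132], [0.487, -0.1]] x max at y<-.14 None
scene 0.45 435 [[0.405, -0.162], [0.492, -0.105]] x max at y<-.14 0.4766322744102662
scene 0.5 2304 [[0.377, -0.163], [0.505, -0.034]] x max at y<-.14 0.4807346596763157
scene 0.55 1184 [[0.302, -0.141], [0.469, -0.001]] x max at y<-.14 0.4532958918022031
```

```bash
python3 -m crank '0 0.08 0 0 0 0;0 0.15 0 0 0 0;0 0.218 0 0 0 0;0 0.218 0.05 0 0 0;0 0.218 0.12 0 0 0;0 0.218 0.18 0 0 0;0 0.218 0.215 0 0 0;0 0.218 0.225 0 0 0;0 0.218 0.225 0 0 0;0 0.218 0.225 0 0 0';python3 go.py j .014 -.072 .067 -7
```

```text
clock: 10.15
position: [0.5238, -0.1022, 0.0728]
tool_rot: [0.0, 0.749, 0.662, 0.0]
contact_force: [-0.1, -0.6, -0.3]
width: 0.593
gripper_force: 30.0
t 10.15 jig xy mm [ 14.9 -71.7] z 0.0728 F jig [ 0.  -0.6] -0.3
shift [-0.001 -0.003  0.019] turn [ 0.001  0.    -0.001]
```

```bash
python3 -m crank '0 0 0.008 0 0 0;0 0 0.014 0 0 0;0 0 0.02 0 0 0;0 0 0.02 0 0 0;0 0 0.02 0 0 0';python3 go.py j .022 -.083 .067 -7
```

```text
clock: 10.57
position: [0.5237, -0.1018, 0.0666]
tool_rot: [0.0, 0.749, 0.663, 0.0]
contact_force: [0.4, -0.7, -0.2]
width: 0.59
gripper_force: 30.0
t 10.57 jig xy mm [ 14.8 -71.3] z 0.0666 F jig [ 0.5 -0.7] -0.2
shift [-0.039  0.024 -0.001] turn [ 0.001  0.    -0.   ]
```

```bash
python3 -m crank '0 0 0.003 0 0 0;0 0 0.003 0 0 0;-0.02 0 0.003 0 0 0;-0.03 0 0.003 0 0 0;-0.036 0 0.003 0 0 0;-0.036 0 0.003 0 0 0';python3 go.py j .022 -.083 .067 -7
python3 -m crank '-0.004 0 0 0 0 0;-0.008 0 0 0 0 0;-0.01 0 0 0 0 0;-0.01 0 0 0 0 0';python3 go.py j .022 -.083 .067 -7
```

```text
clock: 11.07
position: [0.5231, -0.1121, 0.0667]
tool_rot: [0.001, 0.749, 0.662, 0.001]
contact_force: [-0.0, 2.0, 5.6]
width: 0.596
gripper_force: 30.0
t 11.07 jig xy mm [ 15.4 -81.6] z 0.0667 F jig [-0.3  2. ] 5.6
shift [-0.005  0.022 -0.001] turn [ 0.002 -0.001 -0.001]
clock: 11.4
position: [0.5228, -0.1146, 0.0667]
tool_rot: [0.0, 0.749, 0.662, 0.002]
contact_force: [1.4, 2.0, 6.2]
width: 0.594
gripper_force: 30.0
t 11.4 jig xy mm [ 15.5 -84. ] z 0.0667 F jig [1.1 2.2] 6.2
shift [ 0.003  0.022 -0.001] turn [ 0.002 -0.001 -0.001]
```

```bash
python3 -m crank '0 0 -0.001 0 0 0;-0.004 0 -0.001 0 0 0;-0.008 0 -0.001 0 0 0;-0.01 0 -0.001 0 0 0;-0.01 0 -0.001 0 0 0';python3 go.py j .022 -.083 .067 -7
python3 -m crank '0 0.01 0 0 0 0;0 0.018 0 0 0 0;0 0.022 0 0 0 0;0 0.022 0 0 0 0';python3 go.py j .022 -.083 .067 -7
```

```text
clock: 11.82
position: [0.5228, -0.1148, 0.0667]
tool_rot: [-0.001, 0.75, 0.661, 0.004]
contact_force: [3.4, 11.1, 6.6]
width: 0.593
gripper_force: 30.0
t 11.82 jig xy mm [ 15.5 -84.3] z 0.0667 F jig [ 2.  11.4] 6.6
shift [ 0.004  0.022 -0.001] turn [ 0.002 -0.005 -0.002]
clock: 12.15
position: [0.5234, -0.1149, 0.0668]
tool_rot: [-0.006, 0.75, 0.662, -0.001]
contact_force: [-8.6, 10.6, 18.5]
width: 0.596
gripper_force: 30.0
t 12.15 jig xy mm [ 16.1 -84.2] z 0.0668 F jig [-9.8  9.4] 18.5
shift [ 0.004  0.02  -0.001] turn [-0.006 -0.004 -0.001]
```

```bash
python3 -m crank '0.012 -0.01 -0.004 0 0 0;0.018 -0.015 -0.004 0 0 0;0.018 -0.015 -0.004 0 0 0;0.018 -0.015 -0.004 0 0 0';python3 go.py j .022 -.083 .067 -7
```

```text
clock: 12.48
position: [0.5241, -0.1136, 0.0667]
tool_rot: [0.0, 0.749, 0.663, -0.0]
contact_force: [-0.1, 0.6, -1.4]
width: 0.593
gripper_force: 30.0
t 12.48 jig xy mm [ 16.6 -82.9] z 0.0667 F jig [-0.1  0.5] -1.4
shift [-0.     0.018 -0.001] turn [-0.  0.  0.]
```

Free again; now x forward, then the y press.

```bash
python3 -m crank '0 0.006 0 0 0 0;0 0.012 0 0 0 0;0 0.018 0 0 0 0;0 0.018 0 0 0 0';python3 go.py j .022 -.083 .067 -7
python3 -m crank '0 0.004 0 0 0 0;0 0.008 0 0 0 0;0 0.012 0 0 0 0;0 0.012 0 0 0 0';python3 go.py j .022 -.083 .067 -7
```

```text
clock: 12.82
position: [0.5296, -0.1143, 0.0667]
tool_rot: [-0.0, 0.749, 0.662, -0.0]
contact_force: [-0.3, -0.9, -1.5]
width: 0.596
gripper_force: 30.0
t 12.82 jig xy mm [ 22.2 -82.9] z 0.0667 F jig [-0.2 -0.9] -1.5
shift [-0.    -0.001 -0.001] turn [-0.  0. -0.]
clock: 13.15
position: [0.5298, -0.1143, 0.0668]
tool_rot: [-0.002, 0.749, 0.663, -0.002]
contact_force: [-7.0, -1.1, 4.8]
width: 0.592
gripper_force: 30.0
t 13.15 jig xy mm [ 22.4 -82.8] z 0.0668 F jig [-6.8 -1.9] 4.8
shift [-0.001 -0.001 -0.001] turn [-0.004  0.     0.   ]
```

```bash
python3 -m crank '-0.006 0.001 0 0 0 0;-0.012 0.002 0 0 0 0;-0.018 0.002 0 0 0 0;-0.022 0.002 0 0 0 0;-0.022 0.002 0 0 0 0;-0.022 0.002 0 0 0 0';python3 go.py j .022 -.083 .067 -7
```

```text
clock: 13.65
position: [0.5297, -0.1157, 0.0669]
tool_rot: [-0.006, 0.75, 0.662, 0.001]
contact_force: [-5.0, 12.5, 8.5]
width: 0.593
gripper_force: 30.0
t 13.65 jig xy mm [ 22.4 -84.3] z 0.0669 F jig [-6.5 11.8] 8.5
shift [ 0.004 -0.001 -0.   ] turn [-0.005 -0.006 -0.002]
```

```bash
python3 -m crank '0 0.003 0 0 0 0;0 0.007 0 0 0 0;0 0.007 0 0 0 0;0 0.007 0 0 0 0';python3 go.py j .022 -.083 .067 -7
python3 - <<'E'
from m import *
p,d,W=cloud("scene"); cv2.imwrite("pics/s3.png",p[:,:,::-1]); cv2.imwrite("pics/e.png",cv2.resize(p[190:320,220:380,::-1],(738,600),interpolation=2))
p,d,W=cloud("top"); m=(d>0)&(abs(W[...,2]-.072)<.008)&(abs(W[...,0]-.525)<.04)&(abs(W[...,1]-.036)<.03); print("pull",m.sum(),rect(W[m]) if m.sum()>20 else 0)
E
```

```text
clock: 13.98
position: [0.5298, -0.1157, 0.0669]
tool_rot: [-0.007, 0.75, 0.662, -0.0]
contact_force: [-7.9, 11.2, 12.2]
width: 0.592
gripper_force: 30.0
t 13.98 jig xy mm [ 22.6 -84.3] z 0.0669 F jig [-9.3 10.2] 12.2
shift [ 0.004 -0.002 -0.   ] turn [-0.007 -0.006 -0.001]
pull 136 (array([525.5,  36.1]), array([12.2, 45.7]), 83.7)
```

View pics/e.png

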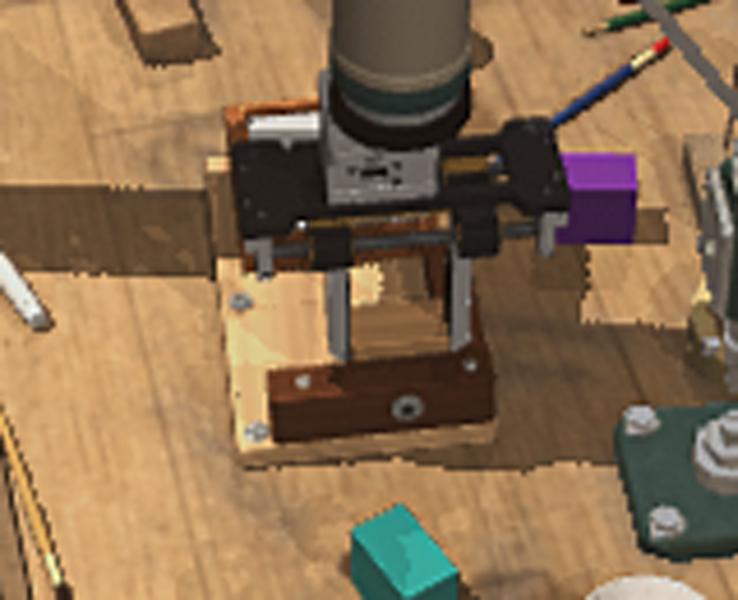

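The crop shows the blank gripped at (400,320), flush behind the side stop and with its narrow end at the fence; the cover is shut. Hold briefly, then hand in.

```bash
python3 -m crank '0 0 0 0 0 0;0 0 0 0 0 0;0 0 0 0 0 0;0 0 0 0 0 0;0 0 0 0 0 0;0 0 0 0 0 0' && python3 -c "
from cell import job;print(job.sign_off())"
```

```text
clock: 14.58
position: [0.5299, -0.1157, 0.067]
tool_rot: [-0.007, 0.75, 0.662, -0.0]
contact_force: [-8.9, 11.6, 11.2]
width: 0.594
gripper_force: 30.0
the job is handed in; nothing more can be done
None
```

I shut the tray cover and handed in with the pale blank still gripped and pressed into the corner, about 10 N towards both the fence and the side stop as measured at the wrist; the hand-in returned no verdict.

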